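# Chock a rocking fittings bin

## Task

The sheet steel fittings bin rocks on its hinge. Push the wooden wedge along the bench, thin end first, under the bin's raised front edge until it jams tight, then press down firmly with the fingertips on the bin's front rim to check that it no longer rocks (if it does, push the wedge further and press again), and leave the wedge in place. Only push the wedge, never pick it up, and leave the loose fittings and the cup where they are.

Things in the scene. Friction and masses are not known exactly. Their poses are not given: they have to be found in the camera images.
- bin: Open sheet steel bin, 190 mm front to back (its x), 180 mm wide (its y), low front wall, higher back wall (top 92 mm over the bench). Rocks only, on a pin along its y below its middle. Origin: middle of the pin, 21 to 26 mm above the bench. Its x points from its front (robot side) to its back, yaw within 0.3 rad of the robot's x. It rests leaning back, its front raised. Stock in it is fixed to it.
- front_edge (a point): Lowest point, at mid-width, of the rolled round edge (10 mm diameter, 180 mm long) along the bottom of the bin's front wall, 94 mm in front of the pin. At rest 10 to 15 mm above the bench, as high as the hinge's stop allows; free space for 70 mm behind it. A downward push of about 2 N on the front rocks it down 8 mm to the other stop. Axes as the bin's.
- front_rim (a point): Centre of the top of the flat rim of the bin's front wall, turned inwards, 22 mm front to back and 180 mm long along the bin's y, the place to press; about 69 to 74 mm above the bench. Axes as the bin's.
- wedge: Loose hardwood wedge flat on the bench before the bin, 0.11 to 0.20 kg, 110 mm long, 60 wide, 4 thick at the thin end, evenly up to 26 at the heel. Origin: centre of its underside. x points to the thin end, which faces the bin within 0.2 rad, 30 to 60 mm short of its front edge. Upright heel face at x = -55 mm. It jams with 30 to 55 mm of it under the edge; friction then holds it.
- wedge_tip (a point): Middle of the wedge's thin end, on the bench; axes as the wedge's.
- stopper: Bystander: loose chrome drain stopper, standing, 52 mm across, 56 mm high. Origin: centre of its underside.
- tee: Bystander: loose brass pipe tee lying flat, 72 by 54 mm, 30 mm high. Origin: on the bench under the crossing of its pipes.
- coupling: Bystander: loose black iron pipe coupling standing on end, 43 mm across, 42 mm high. Origin: centre of its underside.
- cup: Bystander: loose tin cup, 68 mm across, 65 mm high, filled with copper ferrules that are fixed to it. Origin: centre of its underside.

How it is judged:
By the outcome, as a careful person would: the job done as asked, in the order asked, and still so for the second after the job is handed in, with the robot touching nothing.
It also fails if it takes over 45 s, if anything falls off the work surface, if the arm or the gripper's body presses on something with over 40 N, if the wrist force passes 120 N, or if a joint passes its speed limit or range.

## Robot

A 6-joint arm with a two-finger parallel gripper is mounted at the origin on the work surface. World frame = base frame: x ahead of the robot, y to its left, z up, the work surface at z = 0. Lengths are in m, angles in rad, forces in N, time in s.
With the tool pointing down it reaches from about 0.35 to 0.775 m from the base axis. Payload 7.3 kg.
Tool frame: the origin (TCP) lies at the very end of the fingers, on their centre line; the grasp point (between the pads) lies 19 mm behind it (robot.pinch_z is the distance from the TCP to the grasp point, in m); z points along the fingers, y is the line along which they close (so a half turn about z gives the same grasp; the last joint's range is limited). The gripper opens to 92 mm and grips with 3 to 60 N. Pads are 19 mm wide; open, the fingers measure 130 mm over their backs; the gripper's body (75 mm by 190 mm) begins 47 mm behind the grasp point.
Start: joints at [-1.353, 0.342, 1.524, -0, 1.275, -0.146], TCP at [0.187, -0.491, 0.227] pointing down, gripper open.
Joint ranges: [-2.53, 2.53], [-0.77, 2.02], [0.04, 2.7], [-1, 4.14], [0.28, 2.66], [-3.11, 3.11]. Speed limits (rad/s): [2.57, 2.57, 3.14, 3.14, 3.14, 3.14].

## Interface

Orientations are given as [roll, pitch, yaw] about the fixed x, y, z axes, in that order (R = Rz(yaw) Ry(pitch) Rx(roll)).
In Python, from cell import robot gives the robot as it stands.
- The arm moves only by the tool move_arm, never from a script. Its argument "motion" is a list of rows, each a list of 6 numbers: the shift along the tool's x, y, z in units of 0.1 m (1.0 is 0.1 m), then the turn, a rotation vector about the tool's x, y, z in units of pi rad (1.0 is pi rad). In form: [[dx, dy, dz, rx, ry, rz], ...]. A call has 1 to 12 rows; each row is the pose to reach, as a shift and turn from the pose commanded when the call began, along the tool's axes at that moment, turning the shorter way round; what a row does not reach only later rows make up. A row lasts 1/8 s, in which the tool goes at most 62.5 mm and 10.7 degrees, less where a joint would pass 70% of its speed; a pose out of reach is approached as far as the arm can. A call with a number of a shift or a turn outside -1 to 1 is refused whole. A call with a gripper value outside its range is refused whole. "fingers" is the opening, from -1 (shut) to 1 (fully open), set as the call begins (left out, the last holds). The fingers move at their own pace and stop on an object; "newtons" is the grip in N (left out, the last holds). Time passes only in rows, so rows that repeat a pose let the fingers close. It gives the time, the measured TCP pose, the force, the opening and the grip force at its end, in the units of the state.
- robot.observe(): the state, without advancing time (a new reading comes with each control period).
- robot.read_camera(name): name is "scene" or "top" or "wrist"; returns a dict with "image" (400x640x3 uint8, red, green, blue), "range_z" (400x640 float32, m along the optical axis (not along the pixel's ray), 0 where there is no reading), "vfov" (degrees; the focal length in pixels is half the picture's height over the tangent of half this angle, whatever the lens; pixels are square), "cx", "cy" (the principal point, pixels), "k1" (the pictures are not rectified: a ray, as slopes to the right and down, at radius r is drawn at 1 + k1 r^2 times it, then the intrinsics apply), "extrinsics" (4x4, takes a point from camera to world coordinates); the wrist camera has in their place "hand_eye" (4x4, takes a point from camera to tool coordinates, whose origin is the TCP and whose axes are the flange's). Camera axes: x right, y up, looking along -z (the intrinsics and any distortion apply to the point x, -y, -z); pixel columns grow to the right and rows downward; lengths in m; the calibration is good to about 2 mm. A picture is of the moment at which its call begins: read the wrist's pose just before it.
- robot.hand_in(): hands the job in; it is judged then, once.
The state is a dict: "time": time; "qpos": joint angles; "qvel": joint speeds; "joint_efforts": joint torques, N m; "tool_pos": TCP position; "tool_rot": TCP orientation; "contact_force": force on the tool from outside, world axes, zero at the start; "torque": the same for the moment, N m; "opening": finger opening in m; "grip_force": force on a finger pad.
Only numpy, scipy, OpenCV 4.12 (cv2) and the standard library are available. Lean on these libraries where they do the work, as an engineer would, in place of code of your own. Each camera call takes 0.05 s, during which the arm holds its last target. There are 200 camera calls.

## Working session

There is one attempt and no reset: what is moved stays moved. The work goes in short steps, Python scripts to look and compute and a tool call to move; the robot and the scene stay as the last step left them, time stands still between calls to the robot, and variables do not carry over. Pictures are saved under pics/ and viewed, at most 10 in all, crops included, and the job is handed in when it is done.

Besides the shell and the picture viewer there is one more tool, called after "Emit:" as name([rows], argument=value, ...), one row to a line, values as JSON. move_arm: Moves the arm, as the interface text tells. Shifts and turns lie within -1 to 1; 1 stands for 0.1 m of shift or pi rad of turn. Its arguments: {"type":"object","properties":{"motion":{"type":"array"},"fingers":{"type":"number"},"newtons":{"type":"number"}},"required":["motion"]}

```bash
mkdir -p pics; ls
cat > h.py <<'E'
import numpy as np, cv2, pickle
from cell import robot
def snap(n,tag):
    s=robot.observe(); c=robot.read_camera(n); c['state']=s
    pickle.dump(c,open(f'pics/{tag}.pkl','wb')); cv2.imwrite(f'pics/{tag}.png',c['image'][:,:,::-1]); return c
def load(tag): return pickle.load(open(f'pics/{tag}.pkl','rb'))
def rpy(r):
    from scipy.spatial.transform import Rotation as R
    return R.from_euler('xyz',r).as_matrix()
def T(c):
    if 'extrinsics' in c: return np.array(c['extrinsics'])
    M=np.eye(4); M[:3,:3]=rpy(c['state']['tool_rot']); M[:3,3]=c['state']['tool_pos']; return M@np.array(c['hand_eye'])
def rays(c,px):
    px=np.asarray(px,float).reshape(-1,1,2); f=200/np.tan(np.radians(c['vfov'])/2)
    K=np.array([[f,0,c['cx']],[0,f,c['cy']],[0,0,1]])
    u=cv2.undistortPoints(px,K,np.array([c['k1'],0,0,0,0.]))[:,0]
    return np.c_[u[:,0],-u[:,1],-np.ones(len(u))]
def plane(c,px,z):
    M=T(c); d=rays(c,px)@M[:3,:3].T; o=M[:3,3]; return o+d*((z-o[2])/d[:,2])[:,None]
def cloud(c):
    v,u=np.mgrid[0:400,0:640]; r=rays(c,np.c_[u.ravel(),v.ravel()])*c['range_z'].reshape(-1,1)
    M=T(c); return (r@M[:3,:3].T+M[:3,3]).reshape(400,640,3)
E
python3 - <<'E'
from h import *
for n in('top','scene'):
    c=snap(n,n+'0'); print(n,c['vfov'],c['k1'],T(c).round(3).tolist())
a=cv2.imread('pics/top0.png');print(robot.observe())
E
```

```text
pics
top 45.69730860977085 -0.03843241830227958 [[-0.018, 0.986, -0.167, 0.417], [-0.999, -0.022, -0.023, 0.001], [-0.027, 0.167, 0.986, 1.187], [0.0, 0.0, 0.0, 1.0]]
scene 57.92857135751895 -0.0511678554057353 [[0.328, -0.712, 0.621, 1.114], [0.945, 0.242, -0.223, -0.185], [0.008, 0.66, 0.751, 0.722], [0.0, 0.0, 0.0, 1.0]]
{'time': 0.1, 'qpos': array([-1.35301117e+00,  3.42611263e-01,  1.52492669e+00,  2.19184712e-06,
        1.27543795e+00, -1.46040445e-01]), 'qvel': array([ 0.00179922, -0.00135396, -0.00356185, -0.00088578,  0.00137405,
        0.00075579]), 'joint_efforts': array([ 1.41642671e-03, -4.32007778e+01, -2.44693887e+01,  7.18870014e-02,
        5.25766995e-02, -4.58388502e-05]), 'tool_pos': array([ 0.18674138, -0.4902612 ,  0.22613435]), 'tool_rot': array([-3.14022443e+00, -2.03366594e-04,  3.63824829e-01]), 'contact_force': array([ 0.14855402, -0.05412813, -0.10438631]), 'torque': array([-0.01553034,  0.00341477,  0.00313652]), 'grip_force': 0.0, 'opening': 0.09182896266740957}
```

View pics/top0.png

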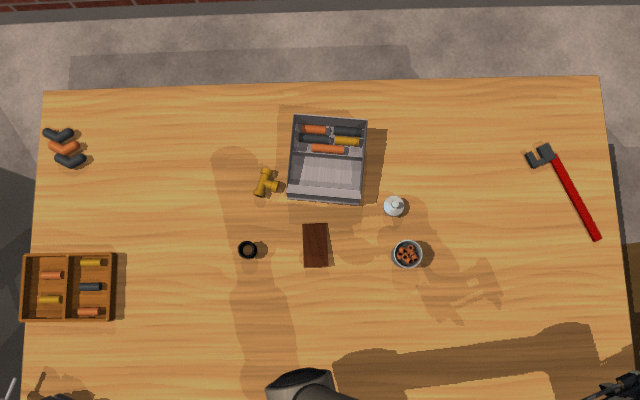

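View pics/scene0.png

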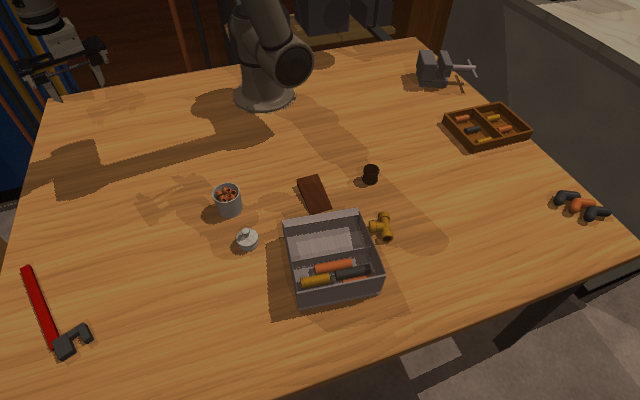

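The top view shows the wedge at about (316,245), the bin's front rim at about (325,195), the tee at (266,184), the coupling at (248,250), the cup at (407,254) and the stopper at (394,206). Next I'll measure the wedge and the rim.

Run:
```python
from h import *
c=load('top0'); P=cloud(c); im=c['image'].astype(int)
# wedge
hsv=cv2.cvtColor(c['image'],cv2.COLOR_RGB2HSV); print('wedgehsv',hsv[245,316],'bench',hsv[245,350])
m=((hsv[...,2]<110)&(hsv[...,1]>120)).astype(np.uint8); roi=np.zeros_like(m); roi[215:275,292:340]=1; m&=roi
n,l,st,ce=cv2.connectedComponentsWithStats(m); k=1+st[1:,4].argmax(); m=(l==k)
print(st[k]); q=P[m]; print('wedge z range',np.percentile(q[:,2],[2,50,98]))
ct=max(cv2.findContours(m.astype(np.uint8),0,1)[0],key=cv2.contourArea)
A=q[:,:2]; r=cv2.minAreaRect((A*1000).astype(np.float32)); print('rect mm',r, cv2.boxPoints(r).round(1).tolist())
# slope direction
g=np.linalg.lstsq(np.c_[q[:,:2],np.ones(len(q))],q[:,2],rcond=None)[0]; print('slope',g, 'yaw',np.arctan2(-g[1],-g[0]))
# rim
for row in (185,190,193,196,199,202,205): print(row,P[row,325].round(4), P[row,300].round(4),P[row,350].round(4))
box=P[175:215,280:375].reshape(-1,3); s=box[(box[:,2]>.06)&(box[:,2]<.085)]
for y0 in np.arange(-.1,.1,.02):
    t=s[(s[:,1]>y0)&(s[:,1]<y0+.02)]
    if len(t): print(round(y0,2),len(t),t[:,0].min().round(4),t[:,0].max().round(4),t[:,2].mean().round(4))
cv2.imwrite('pics/crop.png',cv2.resize(c['image'][100:280,225:435,::-1],None,fx=3.5,fy=3.2))
```

```text
wedgehsv [  9 165  79] bench [ 15 149 187]
[ 302  223   31   45 1153]
wedge z range [-0.00090471  0.01499942  0.02846237]
rect mm ((492.88189697265625, 8.603261947631836), (152.62924194335938, 71.01590728759766), 2.6655797958374023) [[415.0, 40.5], [418.29998779296875, -30.399999618530273], [570.7999877929688, -23.299999237060547], [567.5, 47.599998474121094]]
slope [-0.58864797 -0.00895394  0.32080447] yaw 0.015209853942023843
185 [ 0.6572 -0.013   0.0368] [0.6518 0.0475 0.0696] [ 0.6558 -0.0747  0.0368]
190 [ 0.6373 -0.0122  0.0738] [0.64   0.0478 0.0677] [ 0.6367 -0.0721  0.0699]
193 [ 0.6302 -0.0121  0.073 ] [0.6323 0.0478 0.0694] [ 0.6293 -0.0719  0.0701]
196 [ 0.6239 -0.012   0.0677] [0.6294 0.0489 0.0458] [ 0.6215 -0.0714  0.0732]
199 [ 0.6218 -0.0121  0.0386] [0.6263 0.05   0.0215] [ 0.6161 -0.0719  0.0625]
202 [ 0.6174 -0.0122  0.0204] [0.6218 0.0509 0.0035] [ 0.615  -0.074   0.0265]
205 [ 0.6129 -0.0122  0.0018] [0.6142 0.051  0.0028] [ 0.6113 -0.0752  0.0029]
-0.1 93 0.6132 0.6706 0.0714
-0.08 82 0.6151 0.6392 0.0713
-0.06 87 0.6177 0.6423 0.0715
-0.04 81 0.6197 0.6427 0.071
-0.02 90 0.6222 0.6458 0.0715
0.0 83 0.6247 0.6486 0.0708
0.02 79 0.6276 0.6491 0.0711
0.04 90 0.6289 0.6521 0.0713
0.06 94 0.631 0.6749 0.0713
0.08 7 0.6335 0.647 0.0709
```

View pics/crop.png

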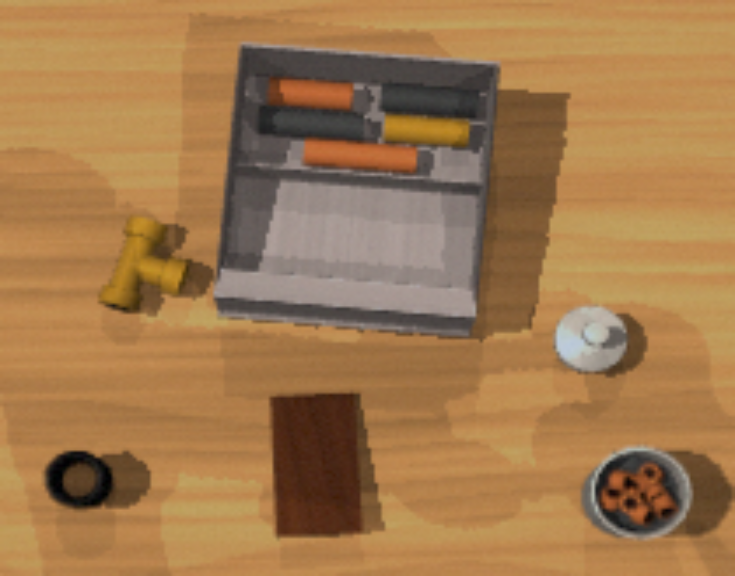

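Run:
```python
from h import *
c=load('top0'); hsv=cv2.cvtColor(c['image'],cv2.COLOR_RGB2HSV)
m=((hsv[...,2]<110)&(hsv[...,1]>140)&(hsv[...,0]<13)).astype(np.uint8); m[:215]=0;m[275:]=0;m[:,:292]=0;m[:,340:]=0
rows=[]
for r in range(220,272):
    x=np.flatnonzero(m[r]); 
    if len(x)>5: rows.append((r,x.min()-.5,x.max()+.5))
rows=np.array(rows); print(rows[0],rows[-1])
a,b=rows[0],rows[-1]
def zr(r): return .004+.022*(r-a[0]+.5)/(b[0]-a[0]+1)
L=np.array([plane(c,[[x,r]],zr(r))[0] for r,x,_ in rows]);R=np.array([plane(c,[[x,r]],zr(r))[0] for r,_,x in rows])
sel=slice(4,-4)
for n,e in(('L',L),('R',R)): p=np.polyfit(e[sel,0],e[sel,1],1); print(n,p,'y at .5',np.polyval(p,.5))
mid=(a[1]+a[2])/2
print('tip',plane(c,[[mid,a[0]-.5]],.004),'heel',plane(c,[[(b[1]+b[2])/2,b[0]+.5]],.026))
P=cloud(c)
for n,(u,v,R_) in dict(tee=(266,184,20),coup=(248,250,16),cup=(407,254,20),stop=(394,206,16)).items():
    q=P[v-R_:v+R_,u-R_:u+R_].reshape(-1,3); q=q[q[:,2]>.012]; print(n,np.percentile(q,[3,97],axis=0).round(3).tolist())
```

```text
[223.  315.5 325.5] [266.  303.5 325.5]
L [0.0253467  0.03162208] y at .5 0.044295431880544765
R [ 0.01140208 -0.02030651] y at .5 -0.014605472903712712
tip [[5.68316673e-01 1.89400800e-04 4.00000000e-03]] heel [[0.45821389 0.01716742 0.026     ]]
tee [[0.638, 0.108, 0.015], [0.703, 0.162, 0.033]]
coup [[0.46, 0.108, 0.014], [0.52, 0.201, 0.425]]
cup [[0.451, -0.233, 0.035], [0.512, -0.171, 0.068]]
stop [[0.582, -0.202, 0.027], [0.625, -0.158, 0.058]]
```

```bash
cat >> h.py <<'E'
def to(x,y,z,yaw):
    s=robot.observe(); M=rpy(s['tool_rot']); from scipy.spatial.transform import Rotation as R
    d=M.T@(np.array([x,y,z])-s['tool_pos'])/.1; w=R.from_matrix(M.T@rpy([np.pi,0,yaw])).as_rotvec()/np.pi
    print('t',s['time'],'pos',s['tool_pos'].round(4),'rot',s['tool_rot'].round(3),'F',s['contact_force'].round(1),'shift',d.round(3),'turn',w.round(4))
E
python3 -c "
from h import *
to(.425,.022,.1,-.113)"
```

```text
t 0.1 pos [ 0.1867 -0.4903  0.2261] rot [-3.14  -0.     0.364] F [ 0.1 -0.1 -0.1] shift [ 4.049 -3.938  1.268] turn [-0.0004  0.      0.1518]
```

Emit:
move_arm([
  [0.33,-0.33,0,0,0,0],
  [0.66,-0.66,0,0,0,0],
  [1,-1,0,0,0,0],
], fingers=-1)

```text
time: 0.48
tool_pos: [0.245, -0.3602, 0.2264]
tool_rot: [-3.141, -0.0, 0.363]
contact_force: [0.9, 0.6, -0.2]
opening: 0.0666
grip_force: 0.0
```

Emit:
move_arm([
  [0.33,-0.33,0,0,0,0],
  [0.66,-0.66,0,0,0,0],
  [1,-1,0,0,0,0],
])

```text
time: 0.85
tool_pos: [0.3028, -0.2311, 0.2266]
tool_rot: [-3.141, -0.0, 0.363]
contact_force: [1.5, -0.4, 0.0]
opening: 0.0368
grip_force: 0.0
```

Emit:
move_arm([
  [0.33,-0.33,0,0,0,0],
  [0.66,-0.66,0,0,0,0],
  [1,-1,0,0,0,0],
  [1,-1,0,0,0,0],
])

```text
time: 1.35
tool_pos: [0.3609, -0.1009, 0.2265]
tool_rot: [-3.141, 0.0, 0.369]
contact_force: [-0.1, -0.8, -1.0]
opening: 0.0006
grip_force: 0.0
```

```bash
python3 -c "
from h import *
to(.425,.022,.1,-.113)"
```

```text
t 1.35 pos [ 0.3609 -0.1009  0.2265] rot [-3.141  0.     0.369] F [-0.1 -0.8 -1. ] shift [ 1.041 -0.914  1.266] turn [-2.000e-04  1.000e-04  1.535e-01]
```

Emit:
move_arm([
  [0.3,-0.3,0.1,0,0,0.05],
  [0.6,-0.6,0.4,0,0,0.1],
  [0.95,-0.9,0.8,0,0,0.153],
  [1.0,-0.91,1.0,0,0,0.153],
  [1.0,-0.91,1.0,0,0,0.153],
])

```text
time: 1.98
tool_pos: [0.4205, 0.0168, 0.1253]
tool_rot: [3.141, 0.004, -0.116]
contact_force: [-1.0, -0.1, 0.2]
opening: -0.0
grip_force: 0.0
```

Run:
```python
from h import *
snap('wrist','w1'); to(.43,.022,.008,-.113)
```

```text
t 2.025 pos [0.4212 0.0164 0.1264] rot [ 3.141e+00  2.000e-03 -1.170e-01] F [ 0.4 -0.   0.3] shift [ 0.083 -0.066  1.184] turn [ 0.0001  0.0006 -0.0013]
```

View pics/w1.png

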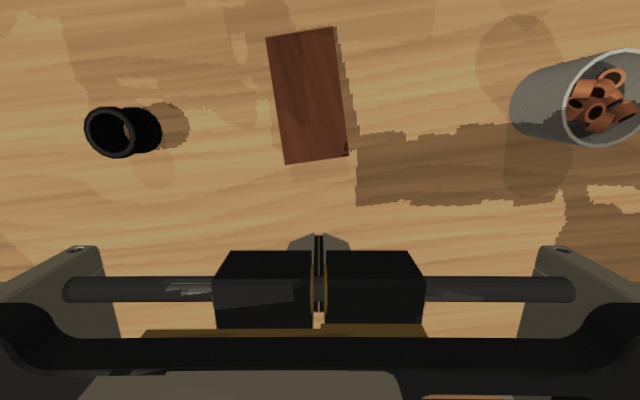

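The wrist view shows the heel corners at about (286,164) and (348,155), the thin end at (266,38)–(334,27), and the fingertips at column 318 behind the heel.

Run:
```python
from h import *
c=load('w1'); h=plane(c,[[286,164],[348,155]],.0); t=plane(c,[[266,38],[334,27]],.004)
print(h.round(4),plane(c,[[286,164],[348,155]],.026).round(4),t.round(4))
```

```text
[[ 0.4549  0.0457  0.    ]
 [ 0.4567 -0.0174  0.    ]] [[ 0.4593  0.0422  0.026 ]
 [ 0.461  -0.0152  0.026 ]] [[ 0.5673  0.0457  0.004 ]
 [ 0.5687 -0.0142  0.004 ]]
```

Emit:
move_arm([
  [0.0,-0.06,0.35,0,0,0],
  [0.0,-0.06,0.7,0,0,0],
  [0,-0.06,0.9,0,0,0],
  [0,-0.06,0.9,0,0,0],
])

```text
time: 2.52
tool_pos: [0.422, 0.0221, 0.0368]
tool_rot: [3.141, 0.001, -0.118]
contact_force: [-0.2, 0.1, 0.7]
opening: 0.0
grip_force: 0.0
```

```bash
python3 -c "
from h import *
to(.43,.022,.008,-.113)"
```

```text
t 2.525 pos [0.422  0.0221 0.0368] rot [ 3.141e+00  1.000e-03 -1.180e-01] F [-0.2  0.1  0.7] shift [ 0.08  -0.009  0.288] turn [ 0.0001  0.0004 -0.0017]
```

Emit:
move_arm([
  [0,0,0.2,0,0,0],
  [0,0,0.28,0,0,0],
  [0.1,0,0.28,0,0,0],
  [0.2,0,0.28,0,0,0],
  [0.28,0,0.28,0,0,0],
  [0.36,0,0.28,0,0,0],
  [0.44,0,0.28,0,0,0],
  [0.52,0,0.28,0,0,0],
  [0.6,0,0.28,0,0,0],
  [0.65,0,0.28,0,0,0],
  [0.65,0,0.28,0,0,0],
])

```text
time: 3.9
tool_pos: [0.4876, 0.0153, 0.0087]
tool_rot: [3.141, -0.001, -0.117]
contact_force: [-0.2, 0.0, 0.3]
opening: 0.0003
grip_force: 0.0
```

Run:
```python
from h import *
to(.54,.01,.008,-.113); snap('scene','s2'); c=snap('wrist','w2')
a=load('s2')['image'][150:330,230:430,::-1]; cv2.imwrite('pics/m2.png',np.hstack([cv2.resize(a,(400,360)),cv2.resize(c['image'][:,160:560,::-1],(400,400))[:360]]))
```

```text
t 3.9 pos [0.4876 0.0153 0.0087] rot [ 3.141e+00 -1.000e-03 -1.170e-01] F [-0.2  0.   0.3] shift [ 0.527 -0.009  0.007] turn [ 0.     -0.0004 -0.0013]
```

View pics/m2.png

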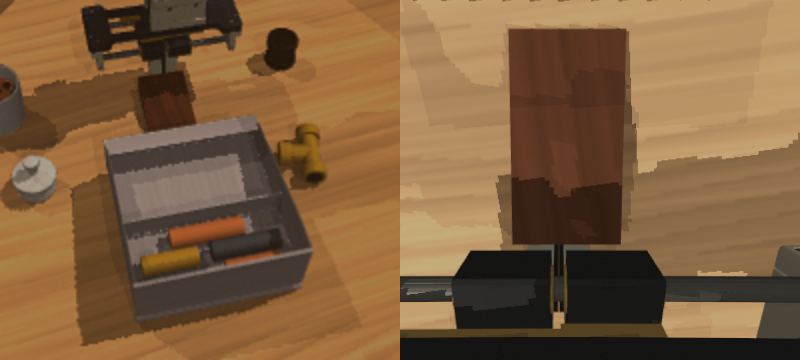

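The wedge has turned to line up with the gripper and the bin, with its heel flush on the fingers. I'll keep pushing in smaller steps and watch the force.

Emit:
move_arm([
  [0.06,0,0,0,0,0],
  [0.12,0,0,0,0,0],
  [0.18,0,0,0,0,0],
  [0.24,0,0,0,0,0],
  [0.28,0,0,0,0,0],
  [0.3,0,0,0,0,0],
  [0.3,0,0,0,0,0],
])

```text
time: 4.88
tool_pos: [0.5169, 0.0119, 0.0087]
tool_rot: [3.142, -0.001, -0.117]
contact_force: [-0.2, -0.5, 0.4]
opening: 0.0005
grip_force: 0.0
```

Emit:
move_arm([
  [0.02,0,0,0,0,0],
  [0.04,0,0,0,0,0],
  [0.06,0,0,0,0,0],
  [0.08,0,0,0,0,0],
])

```text
time: 5.38
tool_pos: [0.5246, 0.011, 0.0087]
tool_rot: [3.142, 0.0, -0.117]
contact_force: [-0.4, -0.3, 0.9]
opening: 0.0006
grip_force: 0.6
```

Emit:
move_arm([
  [0.02,0,0,0,0,0],
  [0.04,0,0,0,0,0],
  [0.05,0,0,0,0,0],
])

```text
time: 5.75
tool_pos: [0.5296, 0.0104, 0.0087]
tool_rot: [3.142, 0.0, -0.117]
contact_force: [-0.9, 0.0, 2.0]
opening: 0.0001
grip_force: 0.9
```

Emit:
move_arm([
  [0.02,0,0,0,0,0],
  [0.04,0,0,0,0,0],
  [0.05,0,0,0,0,0],
])

```text
time: 6.12
tool_pos: [0.5346, 0.0098, 0.0087]
tool_rot: [3.142, 0.0, -0.117]
contact_force: [-1.7, 0.6, 2.1]
opening: 0.0004
grip_force: 1.0
```

Emit:
move_arm([
  [0.02,0,0,0,0,0],
  [0.03,0,0,0,0,0],
  [0.03,0,0,0,0,0],
])

```text
time: 6.5
tool_pos: [0.5377, 0.0095, 0.0087]
tool_rot: [3.142, -0.001, -0.117]
contact_force: [-0.2, -0.1, -1.1]
opening: 0.0007
grip_force: 0.2
```

Emit:
move_arm([
  [0.02,0,0,0,0,0],
  [0.03,0,0,0,0,0],
  [0.03,0,0,0,0,0],
])

```text
time: 6.88
tool_pos: [0.5406, 0.0091, 0.0087]
tool_rot: [3.142, -0.0, -0.117]
contact_force: [0.0, -0.9, -0.4]
opening: 0.0004
grip_force: 0.3
```

Emit:
move_arm([
  [0.02,0,0,0,0,0],
  [0.03,0,0,0,0,0],
  [0.03,0,0,0,0,0],
])

```text
time: 7.25
tool_pos: [0.5436, 0.0088, 0.0087]
tool_rot: [3.142, -0.0, -0.117]
contact_force: [-0.2, -0.2, -0.8]
opening: 0.0004
grip_force: 0.2
```

Emit:
move_arm([
  [0.01,0,0,0,0,0],
  [0.02,0,0,0,0,0],
  [0.02,0,0,0,0,0],
])

```text
time: 7.62
tool_pos: [0.5456, 0.0085, 0.0087]
tool_rot: [3.141, -0.0, -0.117]
contact_force: [-0.7, -0.5, -0.6]
opening: 0.0006
grip_force: 0.3
```

Emit:
move_arm([
  [0.01,0,0,0,0,0],
  [0.02,0,0,0,0,0],
  [0.02,0,0,0,0,0],
])

```text
time: 8.0
tool_pos: [0.5461, 0.0085, 0.0087]
tool_rot: [3.141, 0.003, -0.117]
contact_force: [-5.9, 0.2, 5.0]
opening: 0.0005
grip_force: 3.0
```

Run:
```python
from h import *
to(.54,.01,.008,-.113); snap('scene','s3'); c=snap('top','t3')
a=load('s3')['image'][150:330,230:430,::-1]; cv2.imwrite('pics/m3.png',np.hstack([cv2.resize(a,(400,360)),cv2.resize(c['image'][100:280,225:425,::-1],(400,360))]))
for n in('top0','t3'):
    P=cloud(load(n)); b=P[175:215,280:375].reshape(-1,3); s=b[(b[:,2]>.055)&(b[:,2]<.085)&(b[:,1]<.07)&(b[:,1]>-.09)]; print(n,len(s),s[:,2].mean(),np.median(s,axis=0))
```

```text
t 8.0 pos [0.5461 0.0085 0.0087] rot [ 3.141e+00  3.000e-03 -1.170e-01] F [-5.9  0.2  5. ] shift [-0.062 -0.008  0.007] turn [ 0.      0.0009 -0.0012]
top0 700 0.07064209587299716 [ 0.63281247 -0.00967477  0.07143758]
t3 222 0.07101289766488492 [ 0.63987598 -0.02910174  0.07130829]
```

View pics/m3.png

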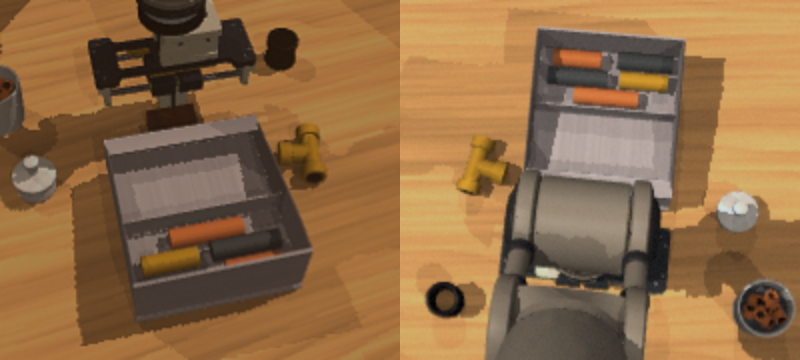

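The wedge sits under the edge and the force has jumped to about 6 N, so it has made contact. I'll tighten it.

Emit:
move_arm([
  [0.01,0,0,0,0,0],
  [0.02,0,0,0,0,0],
  [0.02,0,0,0,0,0],
])

```text
time: 8.48
tool_pos: [0.5462, 0.0085, 0.0086]
tool_rot: [3.141, 0.007, -0.117]
contact_force: [-12.4, 1.0, 9.8]
opening: 0.0004
grip_force: 6.1
```

Emit:
move_arm([
  [0.01,0,0,0,0,0],
  [0.02,0,0,0,0,0],
  [0.02,0,0,0,0,0],
])

```text
time: 8.85
tool_pos: [0.5462, 0.0086, 0.0085]
tool_rot: [3.141, 0.011, -0.116]
contact_force: [-17.7, 1.1, 14.9]
opening: 0.0004
grip_force: 8.9
```

Emit:
move_arm([
  [0.01,0,0,0,0,0],
  [0.02,0,0,0,0,0],
  [0.02,0,0,0,0,0],
])

```text
time: 9.22
tool_pos: [0.5463, 0.0086, 0.0085]
tool_rot: [3.141, 0.015, -0.116]
contact_force: [-22.9, 1.5, 20.0]
opening: 0.0005
grip_force: 12.0
```

Emit:
move_arm([
  [-0.05,0,0,0,0,0],
  [-0.15,0,0,0,0,0],
  [-0.3,0,0,0,0,0],
  [-0.3,0,-0.4,0,0,0],
  [-0.3,0,-0.8,0,0,0],
  [-0.3,0,-1,0,0,0],
  [-0.3,0,-1,0,0,0],
])

```text
time: 10.1
tool_pos: [0.5249, 0.011, 0.1102]
tool_rot: [3.141, -0.005, -0.117]
contact_force: [-0.5, -0.4, -1.1]
opening: 0.0006
grip_force: 0.0
```

Run:
```python
from h import *
to(.635,-.010,.1,-.113); snap('wrist','w4')
c=load('w4');P=cloud(c); s=P[:300][(P[:300,:,2]>.055)&(P[:300,:,2]<.085)&(P[:300,:,0]>.58)]
for y0 in np.arange(-.1,.1,.04):
    t=s[(s[:,1]>y0)&(s[:,1]<y0+.04)]
    if len(t)>20: print(y0.round(2),len(t),np.percentile(t[:,0],[2,98]).round(4),np.median(t[:,2]).round(4))
```

```text
t 10.1 pos [0.5249 0.011  0.1102] rot [ 3.141 -0.005 -0.117] F [-0.5 -0.4 -1.1] shift [1.118 0.08  0.108] turn [ 0.     -0.0016 -0.0012]
-0.1 3188 [0.6161 0.6575] 0.0697
-0.06 2633 [0.6202 0.6442] 0.0698
-0.02 2573 [0.6249 0.6486] 0.0698
0.02 2645 [0.6296 0.6537] 0.0698
0.06 2060 [0.6339 0.6791] 0.0698
```

View pics/w4.png

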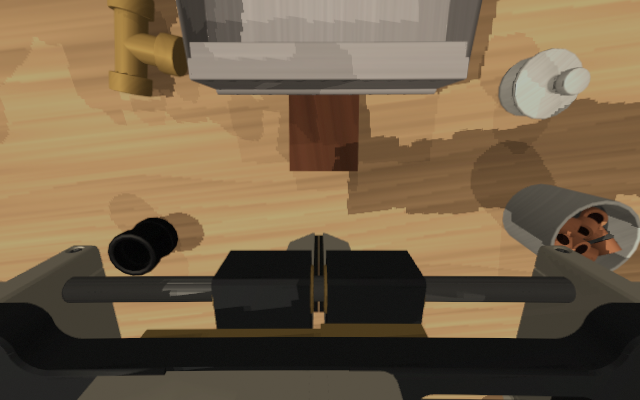

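The wedge is jammed and square under the edge, with its heel at (289–358,170) and the rim at row 60. Next I move above the middle of the rim and press.

Emit:
move_arm([
  [0.4,0.04,0,0,0,0],
  [0.8,0.08,0,0,0,0],
  [1.0,0.08,0,0,0,0],
  [1.0,0.08,0,0,0,0],
])

```text
time: 10.65
tool_pos: [0.622, -0.0087, 0.1064]
tool_rot: [3.142, 0.002, -0.117]
contact_force: [0.1, -0.1, 0.8]
opening: 0.0007
grip_force: 0.0
```

Emit:
move_arm([
  [0.12,0,0.1,0,0,0],
  [0.12,0,0.2,0,0,0],
  [0.12,0,0.25,0,0,0],
  [0.12,0,0.3,0,0,0],
  [0.12,0,0.3,0,0,0],
])

```text
time: 11.28
tool_pos: [0.6335, -0.0098, 0.0784]
tool_rot: [3.142, 0.001, -0.117]
contact_force: [0.2, 1.1, -0.0]
opening: 0.0005
grip_force: 0.0
```

```bash
python3 -c "
from h import *
to(.636,-.01,.07,-.113)"
```

```text
t 11.275 pos [ 0.6335 -0.0098  0.0784] rot [ 3.142e+00  1.000e-03 -1.170e-01] F [ 0.2  1.1 -0. ] shift [ 0.025 -0.001  0.084] turn [ 0.      0.0002 -0.0012]
```

Emit:
move_arm([
  [0.025,0,0.03,0,0,0],
  [0.025,0,0.05,0,0,0],
  [0.025,0,0.07,0,0,0],
  [0.025,0,0.07,0,0,0],
])

```text
time: 11.78
tool_pos: [0.6363, -0.0102, 0.0717]
tool_rot: [3.141, -0.0, -0.117]
contact_force: [0.5, -0.6, -0.8]
opening: 0.0003
grip_force: 0.0
```

Emit:
move_arm([
  [0,0,0.01,0,0,0],
  [0,0,0.02,0,0,0],
  [0,0,0.02,0,0,0],
])

```text
time: 12.15
tool_pos: [0.6364, -0.0101, 0.0713]
tool_rot: [3.141, -0.001, -0.117]
contact_force: [-3.7, 0.2, 9.7]
opening: 0.0005
grip_force: 4.8
```

Emit:
move_arm([
  [0,0,0.01,0,0,0],
  [0,0,0.02,0,0,0],
  [0,0,0.02,0,0,0],
])

```text
time: 12.52
tool_pos: [0.6365, -0.0102, 0.0711]
tool_rot: [3.141, -0.002, -0.117]
contact_force: [-7.7, 1.4, 20.6]
opening: 0.0004
grip_force: 10.0
```

Emit:
move_arm([
  [0,0,0.01,0,0,0],
  [0,0,0.015,0,0,0],
  [0,0,0.015,0,0,0],
  [0,0,0.015,0,0,0],
])

```text
time: 13.02
tool_pos: [0.6365, -0.0102, 0.071]
tool_rot: [3.141, -0.003, -0.117]
contact_force: [-11.3, 0.7, 28.3]
opening: 0.0009
grip_force: 14.1
```

Emit:
move_arm([
  [0,0,-0.05,0,0,0],
  [0,0,-0.15,0,0,0],
  [0,0,-0.5,0,0,0],
  [-0.3,0,-0.8,0,0,0],
  [-0.8,0,-0.8,0,0,0],
  [-1,0,-0.5,0,0,0],
  [-1,0,-0.4,0,0,0],
  [-1,0,-0.4,0,0,0],
])

```text
time: 14.02
tool_pos: [0.5379, 0.0013, 0.1059]
tool_rot: [3.142, 0.0, -0.117]
contact_force: [-0.1, 0.7, 0.5]
opening: 0.0003
grip_force: 0.0
```

Run:
```python
from h import *
to(.636,-.01,.07,-.113); c=snap('wrist','w5')
P=cloud(c); s=P[:300][(P[:300,:,2]>.055)&(P[:300,:,2]<.085)&(P[:300,:,0]>.58)]; print('rim z',np.median(s[:,2]))
for n in('w4','w5'):
    c=load(n); h=cv2.cvtColor(c['image'],cv2.COLOR_RGB2HSV); m=(h[...,2]<130)&(h[...,1]>130)&(h[...,0]<11); m[230:]=0; m[:,:250]=0;m[:,400:]=0
    _,l,st,ce=cv2.connectedComponentsWithStats(m.astype(np.uint8)); k=1+st[1:,4].argmax(); x,y,w,hh=st[k][:4]; print(n,st[k],plane(c,[[x,y+hh],[x+w,y+hh]],.026).round(4).tolist())
```

```text
t 14.025 pos [0.5379 0.0013 0.1059] rot [ 3.142  0.    -0.117] F [-0.1  0.7  0.5] shift [ 0.987 -0.002  0.359] turn [ 0.      0.0001 -0.0013]
rim z 0.06975461932296864
w4 [ 289   95   70   76 4200] [[0.5605, 0.0325, 0.026], [0.5534, -0.0283, 0.026]]
w5 [ 280  112   69   75 4395] [[0.5609, 0.0322, 0.026], [0.5539, -0.0276, 0.026]]
```

View pics/w5.png

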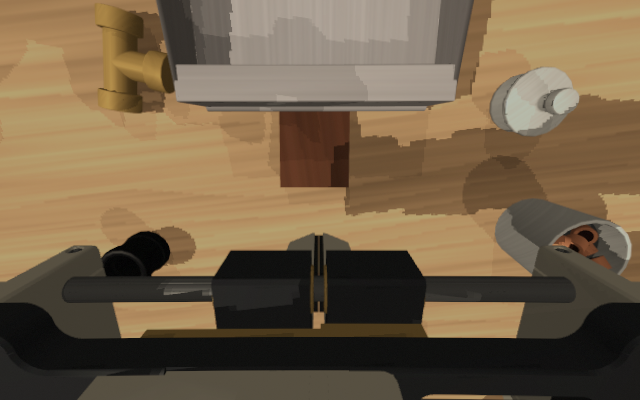

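The wedge hasn't moved (heel at row 187, same world position as before pressing), and the rim is at the same height. The bystanders are undisturbed and the gripper is clear, so I'm handing in.

```bash
python3 -c "
from cell import robot
print(robot.hand_in())"
```

```text
the job is handed in; nothing more can be done
None
```

The wedge is jammed under the bin's front edge (pushed in to about 23 N), a 28 N press on the rim moved it less than 1 mm, and the job is handed in with the wedge in place and the bystanders undisturbed.

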